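Unlock the cam and push the tray clamp home

TASK

The packed tray in the labelling jig has to be clamped for its label. With the fingertips, first push the red peg round to turn the brass cam to its low point, so that the peg points straight forward at the yellow mark on the plate; only then push the blue slide forward by its upright plate until the tray is fully home against the end fence. Do not lift the tray, leave the other things where they are, and finish clear of everything.

Things in the scene. Friction and masses are not known exactly. Their poses are not given: they have to be found in the camera images.
- jig: the labelling jig: a fixed white plate 370 (x) by 290 (y) by 12 mm on the table. Origin at the centre of its underside; x = forward (within 0.35 rad of straight away from the robot; the way the slide travels), y = left, z up. Slide and tray run along the line y = -55 mm between low guides (top 38 mm above the table); cam axis at x 13, y 70 mm
- cam_axis (a point): on the cam's vertical axis, level with the cam's top face (34 mm above the table), left of the slide. The cam is a brass disc of radius 36 mm, 18 mm thick, its centre 18 mm off this axis
- cam (a joint): cam angle (rad), counter-clockwise from above positive. 0 = low point: lobe and peg point forward (jig +x), thin side to the roller; pi/2: peg points left (jig +y); pi: back. Starts at 1.5 to 2.8, blocking the slide; turn it clockwise seen from above. Range -1.0 to 3.1, no stop or click at 0; stiff (0.2 N m, about 5 N at the peg), stays where left
- peg (a point): on the axis of the cam's upright red peg, 68 mm above the table. Peg 16 mm in diameter, 40 mm from the cam axis, from 34 mm (cam's top face) to 82 mm above the table. Round the cam nothing fixed is higher than 38 mm above the table, except the end of the tray (65 mm) to its right
- slide (a joint): how far the blue follower slide has gone forward (m): 0 = fully back (starts at 0 to 0.008), about 0.045 with the tray home against the fence. Friction about 2.5 N, plus 1.5 to 5 N once it pushes the tray; stays where left. Its steel arm (top 31 mm above the table) carries a roller to the left, which runs into the cam unless the cam is low
- push_face (a point): on the rear face (towards the robot) of the slide's upright blue plate, mid-width, 60 mm above the table; moves with the slide. Plate 90 mm wide, 12 mm thick, from 14 to 89 mm above the table; push here along jig +x. Behind it, towards the robot, nothing stands in the way
- tray_mid (a point): centre of the packed tray in the jig: black, clear lid, blank label, 150 (x) by 110 (y) by 53 mm tall, 0.3 to 0.63 kg, loose between the guides (3 mm play each side), its top 65 mm above the table. Starts 7 to 20 mm short of the fence; home when this point is 75 mm from the fence face. The slide's black pad pushes it
- label_roll: white blank label roll standing on end on the jig's plate, rear left corner, 56 mm across, 40 mm tall; origin at the centre of its underside. Leave alone
- spice_jar: small jar with a green cap on the jig's plate, far left corner, 44 mm across, 55 mm tall; origin at the centre of its underside. Leave alone
- cup: white cup, 72 mm across, 85 mm tall; origin at the centre of its underside. Leave alone
- sauce_bottle: white bottle with red cap, 56 mm across, 150 mm tall; origin at the centre of its underside. Leave alone
- bowl: steel bowl, 110 mm across, 50 mm tall; origin at the centre of its underside. Leave alone
- spare_tray_mid (a point): centre of a second packed tray, same as the one in the jig, standing on the table away from the jig. Leave alone
- spatula: kitchen spatula lying on the table well to the left. Leave alone
- tray: the same tray, origin at the centre of its underside, x forward at the start
- mark (a point): centre of the yellow mark on the jig's plate, 50 by 12 mm, 85 mm straight forward (jig +x) of the cam axis: the peg points at it when the cam is at its low point
- fence_face (a point): middle of the end fence's inner face, 40 mm above the table: the tray's far end meets it. Fence 130 mm wide, top 62 mm above the table

How it is judged:
By the outcome, as a careful person would: the job done as asked, in the order asked, and still so for the second after the job is handed in, with the robot touching nothing.
It also fails if it takes over 58 s, if anything falls off the work surface, if the arm or the gripper's body presses on something with over 40 N, if the wrist force passes 120 N, or if a joint passes its speed limit or range.

ROBOT

A 6-joint arm with a two-finger parallel gripper is mounted at the origin on the work surface. World frame = base frame: x ahead of the robot, y to its left, z up, the work surface at z = 0. Lengths are in m, angles in rad, forces in N, time in s.
With the tool pointing down it reaches from about 0.275 to 0.825 m from the base axis. Payload 4.9 kg.
Tool frame: the origin (TCP) lies midway between the tips of the shut fingers; the grasp point (between the pads) lies 19 mm behind it (bot.grip_depth is the distance from the TCP to the grasp point, in m); z points along the fingers, y is the line along which they close (so a half turn about z gives the same grasp; the last joint's range is limited). The gripper opens to 85 mm and grips with 20 to 120 N. Pads are 22 mm wide; open, the fingers measure 114 mm over their backs; the gripper's body (76 mm by 85 mm) begins 54 mm behind the grasp point. The pads swing forward as they close: fully open they stand 13 mm farther back than shut.
Start: joints at [-1.263, 0.326, -0.193, 1.052, 0, 1.437], TCP at [0.235, -0.497, 0.231] pointing down, gripper open.
Joint ranges: [-2.65, 2.65], [-0.97, 1.79], [-1.3, 1.35], [-1.93, 2.1], [-1.47, 1.37], [-3.14, 3.14]. Speed limits (rad/s): [2.57, 2.57, 3.14, 3.14, 3.14, 3.14].

INTERFACE

Orientations are given as a unit quaternion [w, x, y, z].
In Python, from cell import bot gives the robot as it stands. Calls block until the motion is done:
- bot.move_pose(position, orientation): joint-space move of the TCP to a pose.
- bot.move_linear(position, speed=0.15, rotation=None, until_force=None): straight line of the TCP; rotation=None keeps the orientation; speed is the mean speed in m/s. With until_force (N) it stops when the force on the tool has changed by that much, and returns True; else False.
- bot.goto_joints(angles): joint-space move.
- bot.set_gripper(opening, grasp_force=None): opening from 0.0 (shut) to 1.0 (fully open); grasp_force is the grip in N (None keeps the last); returns when the fingers have stopped.
- bot.wait(seconds).
- bot.solve_ik(position, orientation): joint angles nearest the present ones, or None.
- bot.camera(name): name is "scene" or "top" or "wrist"; returns the picture (400x640x3 uint8, red, green, blue); there is no depth.
- bot.calibration(name): a dict with "mtx" (3x3 intrinsics, pixels), "extrinsics" (4x4, takes a point from world to camera coordinates); the wrist camera has in their place "hand_eye" (4x4, takes a point from camera to tool coordinates, whose origin is the TCP and whose axes are the flange's). Camera axes: x right, y down, z forward; pixel columns grow to the right and rows downward; lengths in m; the calibration is good to about 2 mm. A picture is of the moment at which its call begins: read the wrist's pose just before it. calibration takes no time and is no camera call.
A pose or a line that the arm cannot do raises bot.PlanningError and nothing moves.
- bot.close_job(): hands the job in; it is judged then, once.
Trained networks look in the newest picture that a camera, given by its name, has taken for a name from the list of things; names that differ only in an ending like _2 or _b are one class to them, and where a whole thing is asked for, a point or a joint stands for the part that bears it (a point fixed in the world has none). Each returns a list of dicts, best first, with "confidence" (0 to 1); they miss things now and then, are a little off and sometimes report something else, mostly with a low value. They report only what shows in the picture. A call takes as long as a camera call.
- bot.search_frame(camera, thing): "bbox" ([left, top, width, height] in pixels, round what is visible of it).
Readings, each from a call of its own:
- bot.read_clock(): time.
- bot.read_joint_positions(): joint angles.
- bot.read_joint_vel(): joint speeds.
- bot.read_joint_efforts(): joint torques, N m.
- bot.read_position(): TCP position.
- bot.read_tool_rot(): TCP orientation.
- bot.read_ft_force(): force on the tool from outside, world axes, zero at the start.
- bot.read_moment(): the same for the moment, N m.
- bot.read_gripper_width(): opening from 0.0 (shut) to 1.0 (fully open).
- bot.read_finger_force(): force on a finger pad.
Only numpy, scipy, OpenCV 4.12 (cv2) and the standard library are available. Lean on these libraries where they do the work, as an engineer would, in place of code of your own. Each camera call takes 0.05 s, during which the arm holds its last target. There are 200 camera calls.

## Working session

There is one attempt and no reset: what is moved stays moved. The work goes in short steps, each a Python script; the robot and the scene stay as the last script left them, time stands still between calls to the robot, and variables do not carry over. Pictures are saved under pics/ and viewed, at most 10 in all, crops included, and the job is handed in when it is done.

```bash
mkdir -p pics; python3 - <<'E'
from cell import bot
import cv2,numpy as np
for c in ["top","scene"]:
    im=bot.camera(c); cv2.imwrite(f"pics/{c}0.png",cv2.cvtColor(im,cv2.COLOR_RGB2BGR))
    for t in ["jig","peg","push_face","mark","cam_axis","tray_mid","fence_face","label_roll"]:
        r=bot.search_frame(c,t); print(c,t,[(np.round(d["bbox"]).tolist(),round(d["confidence"],2)) for d in r[:2]])
    k=bot.calibration(c); print(k["mtx"].tolist(),np.round(k["extrinsics"],3).tolist())
print(bot.read_clock(),bot.read_tool_rot())
E
```

```text
top jig [([239.0, 136.0, 122.0, 140.0], 0.63), ([299.0, 148.0, 48.0, 59.0], 0.59)]
top peg [([259.0, 183.0, 27.0, 23.0], 0.59)]
top push_face [([270.0, 212.0, 64.0, 35.0], 0.92)]
top mark []
top cam_axis [([238.0, 134.0, 120.0, 144.0], 0.58), ([270.0, 211.0, 63.0, 34.0], 0.28)]
top tray_mid [([299.0, 149.0, 45.0, 56.0], 0.92), ([167.0, 161.0, 30.0, 25.0], 0.26)]
top fence_face [([242.0, 140.0, 117.0, 137.0], 0.9), ([120.0, 239.0, 53.0, 93.0], 0.15)]
top label_roll [([245.0, 231.0, 17.0, 25.0], 0.53), ([238.0, 138.0, 122.0, 136.0], 0.51)]
[[462.4298730308498, 0.0, 313.2749793586401], [0.0, 462.4298730308498, 199.46522906470716], [0.0, 0.0, 1.0]] [[0.021, -1.0, 0.01, -0.007], [-0.989, -0.022, -0.147, 0.58], [0.147, -0.007, -0.989, 1.29], [0.0, 0.0, 0.0, 1.0]]
scene jig [([267.0, 167.0, 151.0, 120.0], 0.72)]
scene peg [([349.0, 227.0, 25.0, 18.0], 0.87)]
scene push_face [([325.0, 166.0, 51.0, 57.0], 0.88)]
scene mark [([263.0, 171.0, 156.0, 113.0], 0.81)]
scene cam_axis [([198.0, 129.0, 53.0, 41.0], 0.7), ([263.0, 170.0, 159.0, 116.0], 0.63)]
scene tray_mid [([277.0, 190.0, 62.0, 52.0], 0.65), ([324.0, 170.0, 53.0, 53.0], 0.33)]
scene fence_face []
scene label_roll [([393.0, 203.0, 22.0, 25.0], 0.89)]
[[519.0603543209269, 0.0, 326.4614286033263], [0.0, 519.0603543209269, 200.72968452638403], [0.0, 0.0, 1.0]] [[-0.621, 0.784, 0.02, 0.366], [0.557, 0.459, -0.692, -0.275], [-0.551, -0.418, -0.722, 1.881], [0.0, 0.0, 0.0, 1.0]]
0.9 [ 1.56714909e-06  9.75700461e-01  2.19108672e-01 -1.48795490e-05]
```

```bash
python3 - <<'E'
import cv2
im=cv2.imread("pics/top0.png"); cv2.imwrite("pics/topc.png",cv2.resize(im[120:290,200:400],None,fx=3.5,fy=3.5,interpolation=cv2.INTER_CUBIC)[:595])
E
```

```text
(no output)
```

View pics/topc.png

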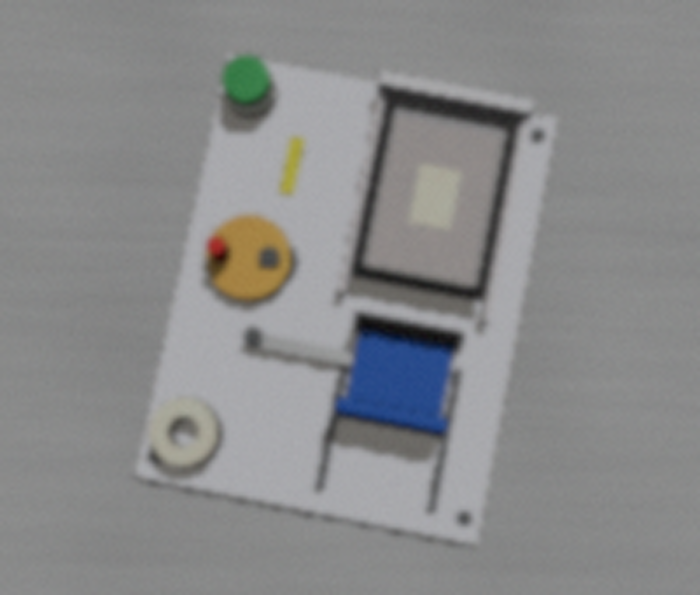

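View pics/scene0.png

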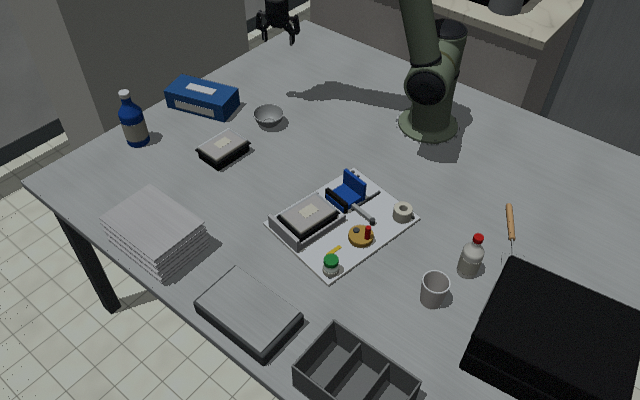

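The top crop shows the plate with corners at about (137,478), (478,542), (556,115) and (230,52). The red peg is at (217,247), the cam boss at (269,258), the yellow mark at (292,165) and the blue plate's rear edge at about (390,420).

```bash
cat > h.py <<'E'
import numpy as np,cv2
from scipy.optimize import least_squares
from scipy.spatial.transform import Rotation as R
from cell import bot
def cam(name,pose=None):
    k=bot.calibration(name); K=np.array(k["mtx"])
    if name!="wrist": return K,np.array(k["extrinsics"])
    T=np.eye(4); T[:3,3]=pose[0]; q=pose[1]; T[:3,:3]=R.from_quat([q[1],q[2],q[3],q[0]]).as_matrix()
    return K,np.linalg.inv(T@np.array(k["hand_eye"]))
def proj(C,P):
    K,E=C; p=(np.atleast_2d(P)@E[:3,:3].T+E[:3,3])@K.T; return p[:,:2]/p[:,2:]
def unproj(C,uv,z):
    K,E=C; d=E[:3,:3].T@np.linalg.inv(K)@[uv[0],uv[1],1]; o=-E[:3,:3].T@E[:3,3]
    return o+d*(z-o[2])/d[2]
def J(j,p):  # jig (x,y,yaw) -> world
    p=np.atleast_2d(p).astype(float); c,s=np.cos(j[2]),np.sin(j[2])
    return np.c_[j[0]+c*p[:,0]-s*p[:,1], j[1]+s*p[:,0]+c*p[:,1], p[:,2]]
def Jinv(j,w):
    c,s=np.cos(j[2]),np.sin(j[2]); d=np.asarray(w)[:2]-j[:2]
    return np.array([c*d[0]+s*d[1],-s*d[0]+c*d[1]])
def quat(yaw): # tool down, tool y axis (closing) at world angle yaw
    y=np.array([np.cos(yaw),np.sin(yaw),0]); z=np.array([0,0,-1]); x=np.cross(y,z)
    q=R.from_matrix(np.c_[x,y,z]).as_quat(); return [q[3],q[0],q[1],q[2]]
E
python3 - <<'E'
from h import *
C=cam("top"); f=lambda a:np.array(a)/3.5+[200,120]-0.36
uv=f([(137,478),(478,542),(556,115),(230,52)])
P=np.array([(-.185,.145,.012),(-.185,-.145,.012),(.185,-.145,.012),(.185,.145,.012)])
s=least_squares(lambda j:(proj(C,J(j,P))-uv).ravel(),[.5,0,0]); j=s.x
print("jig",j,s.fun.round(1))
pg=Jinv(j,unproj(C,f((217,243)),.082)); print("peg",pg,np.hypot(*(pg-[.013,.07])),"ang",np.arctan2(pg[1]-.07,pg[0]-.013))
print("mark",Jinv(j,unproj(C,f((292,165)),.012)))
print("plate top rear edge",Jinv(j,unproj(C,f((390,426)),.089)))
np.save("jig.npy",j)
w=J(j,[(.013,.07,.22),(.0,.0,.35)]); print(w)
for y in np.arange(-3,3.2,.5)+j[2]:
    q=bot.solve_ik(list(w[1]),quat(y)); print(round(y-j[2],2),None if q is None else np.round(q,2))
print(np.round(bot.calibration("wrist")["hand_eye"],3))
E
```

```text
jig [ 0.57316968  0.04453642 -0.16959912] [-0.5 -0.3  0.6  0.6  0.8 -0.2 -0.9 -0.2]
peg [0.00937881 0.10966027] 0.039825242930677296 ang 1.6618491109513964
mark [0.09788053 0.07027523]
plate top rear edge [-0.10824374 -0.05419544]
[[0.59779827 0.11133786 0.22      ]
 [0.57316968 0.04453642 0.35      ]]
-3.0 [-0.05  0.33  0.11  1.35  0.   -1.59]
-2.5 [-0.05  0.33  0.11  1.35  0.   -2.09]
-2.0 [-0.05  0.33  0.11  1.35  0.   -2.59]
-1.5 [-0.05  0.33  0.11  1.35  0.   -3.09]
-1.0 [-0.05  0.33  0.11  1.35  0.    2.69]
-0.5 [-0.05  0.33  0.11  1.35  0.    2.19]
0.0 [-0.05  0.33  0.11  1.35  0.    1.69]
0.5 [-0.05  0.33  0.11  1.35  0.    1.19]
1.0 [-0.05  0.33  0.11  1.35  0.    0.69]
1.5 [-0.05  0.33  0.11  1.35  0.    0.19]
2.0 [-0.05  0.33  0.11  1.35  0.   -0.31]
2.5 [-0.05  0.33  0.11  1.35  0.   -0.81]
3.0 [-0.05  0.33  0.11  1.35  0.   -1.31]
[[ 0.001 -0.959 -0.282  0.072]
 [ 1.     0.001  0.001 -0.001]
 [-0.001 -0.282  0.959 -0.143]
 [ 0.     0.     0.     1.   ]]
```

The plate fit agrees with the known geometry: peg radius comes out at 39.8 mm and the mark falls within 0.3 mm. The cam is at about 1.66 rad. Next I take a wrist look above the cam before pushing.

```bash
python3 - <<'E'
from h import *
j=np.load("jig.npy")
w=J(j,[.013,.07,.26])[0]
bot.move_pose(list(w),quat(j[2]+np.pi/2)); bot.set_gripper(0.28)
pose=(np.array(bot.read_position()),bot.read_tool_rot())
im=bot.camera("wrist"); cv2.imwrite("pics/w1.png",cv2.cvtColor(im,cv2.COLOR_RGB2BGR))
C=cam("wrist",pose); print(pose,bot.read_clock())
print("pred axis,mark,peg top@1.66",proj(C,J(j,[(.013,.07,.034),(.098,.07,.012),(.0094,.11,.082),(.185,.145,.012),(-.185,.145,.012)])).round(0).tolist())
for t in ["peg","mark","push_face"]: print(t,bot.search_frame("wrist",t)[:1])
E
```

```text
(array([0.59779653, 0.11137328, 0.26001719]), array([1.90693095e-05, 8.46635343e-02, 9.96409597e-01, 3.06793191e-06])) 4.0833
pred axis,mark,peg top@1.66 [[321.0, 168.0], [321.0, 236.0], [365.0, 174.0], [382.0, 302.0], [401.0, -44.0]]
peg [{'bbox': [311.5, 131.0, 64.2, 70.2], 'confidence': 0.64}]
mark [{'bbox': [103.0, 1.7, 298.5, 321.4], 'confidence': 0.65}]
push_face [{'bbox': [112.7, 33.4, 222.4, 106.7], 'confidence': 0.85}]
```

View pics/w1.png

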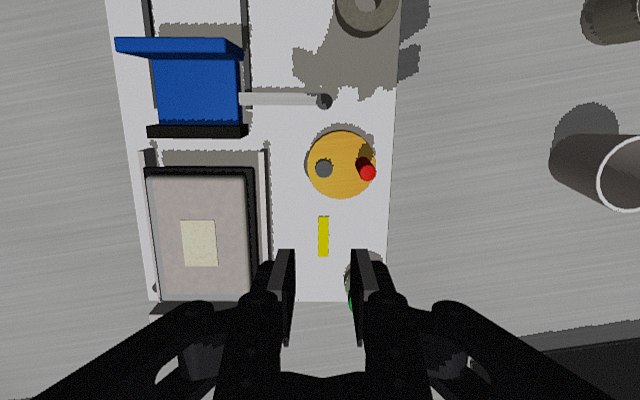

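The wrist picture puts the peg at (368,173), the cam axis at (324,168) and the mark at (323,236). That is about 2 mm from prediction, so I straddle the peg and sweep it round.

```bash
cat >> h.py <<'E'
A=np.array([.013,.0715]) # cam axis in jig, with half the wrist-view shift
def arcpose(j,th,z):
    p=A+.040*np.array([np.cos(th),np.sin(th)]); return list(J(j,[p[0],p[1],z])[0]),quat(j[2]+th+np.pi/2)
def peg_look(j,name):
    bot.move_pose(list(J(j,[.013,.07,.26])[0]),quat(j[2]+np.pi/2))
    pose=(np.array(bot.read_position()),bot.read_tool_rot()); im=bot.camera("wrist")
    cv2.imwrite(name,cv2.cvtColor(im,cv2.COLOR_RGB2BGR)[:330,100:500]); C=cam("wrist",pose)
    hsv=cv2.cvtColor(im,cv2.COLOR_RGB2HSV); hsv[270:]=0
    def cen(m): 
        n,l,s,c=cv2.connectedComponentsWithStats(m); i=1+s[1:,4].argmax(); return c[i],s[i]
    mk=cen(cv2.inRange(hsv,(27,180,120),(33,255,255))); pk=cen(cv2.inRange(hsv,(0,150,140),(5,255,255))|cv2.inRange(hsv,(174,150,140),(180,255,255)))
    return C,mk,pk
E
python3 - <<'E'
from h import *
j=np.load("jig.npy"); 
bot.set_gripper(0.34)
p,q=arcpose(j,1.66,.15); bot.move_pose(p,q)
p,q=arcpose(j,1.66,.045); hit=bot.move_linear(p,.08,until_force=4); print("hit",hit,bot.read_position())
if hit: raise SystemExit
f0=np.array(bot.read_ft_force())
for th in np.linspace(1.66,-.10,11)[1:]:
    p,q=arcpose(j,th,.045); bot.move_linear(p,.06,rotation=q); print(round(th,2),(np.array(bot.read_ft_force())-f0).round(1))
p,q=arcpose(j,-.06,.045);bot.move_linear(p,.05)   # back off to leave the peg free
p,_=arcpose(j,-.06,.15); bot.move_linear(p,.12)
C,mk,pk=peg_look(j,"pics/w2.png"); print(mk,pk,bot.read_clock())
E
```

```text
hit False [0.60175474 0.15276288 0.04560026]
1.48 [-0.8  1.6  0.4]
1.31 [-5.   2.6  2.2]
1.13 [-3.9  2.4  0.6]
0.96 [-2.5  3.8  0.9]
0.78 [-3.   3.4 -0.1]
0.6 [-1.3  2.7  0.7]
0.43 [-1.6  2.5  0.1]
0.25 [-0.6  4.  -0.4]
0.08 [-0.9  3.4 -0.3]
-0.1 [-0.4  4.5 -0.2]
(array([322.24203822, 239.61783439]), array([318, 216,  10,  40, 314], dtype=int32)) (array([326.85365854, 218.54878049]), array([320, 212,  15,  14, 164], dtype=int32)) 12.4583
```

View pics/w2.png

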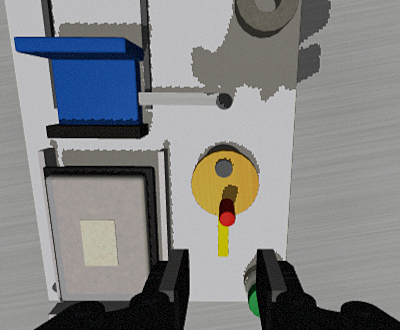

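The peg (326.9,218.5) is slightly left of the line from axis (324,168) to mark (322.5). I compute the angle that remains and correct it.

```bash
cat >> h.py <<'E'
def angle(j,C,mk,pk):
    m=Jinv(j,unproj(C,mk[0],.012)); b=pk[1]; p=Jinv(j,unproj(C,pk[0],.081))
    # axis sits at jig (.013,.07); mark's y gives the lateral view error
    a=[p[0]-.013,p[1]-m[1]]; print("mark",m.round(4),"peg",p.round(4)); return np.arcsin(a[1]/.04)
E
python3 - <<'E'
from h import *
j=np.load("jig.npy"); 
pose=(np.array(bot.read_position()),bot.read_tool_rot()); C=cam("wrist",pose)
a=angle(j,C,[np.array([322.4,236])],([326.9,218.5],0)); print("angle",a)
d=-.10-a # tcp angle target shift: same push with -a extra
p,q=arcpose(j,-.02,.15); bot.move_pose(p,q)
p,q=arcpose(j,-.02,.045); print(bot.move_linear(p,.1,until_force=4))
p,q=arcpose(j,d,.045); bot.move_linear(p,.04,rotation=q); print(d,bot.read_ft_force())
p,q=arcpose(j,d+.05,.045);bot.move_linear(p,.05)
p,_=arcpose(j,d+.05,.15); bot.move_linear(p,.12)
C,mk,pk=peg_look(j,"pics/w3.png"); print(mk[0],pk[0],"angle",angle(j,C,mk,pk),bot.read_clock())
E
```

```text
mark [0.0969 0.0712] peg [0.0516 0.0753]
angle 0.10451604935849272
False
-0.2045160493584927 [0.10729871 3.5910249  1.37894706]
mark [0.1046 0.0716] peg [0.0531 0.072 ]
[322.45704467 240.85223368] [323.08284024 218.78106509] angle 0.011504882723522446 16.4
```

View pics/w3.png

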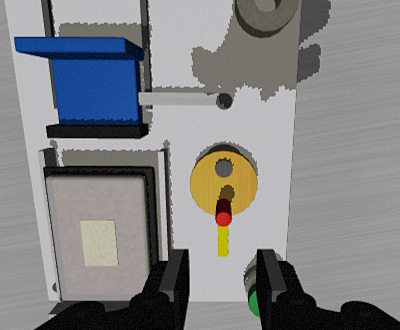

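The cam is at about 0.01 rad, with the peg at (323,219) in line with the mark. Now the slide.

```bash
python3 - <<'E'
from h import *
j=np.load("jig.npy"); y=-.0545; q=quat(j[2]+np.pi/2)
W=lambda x,z:list(J(j,[x,y,z])[0])
bot.set_gripper(0.0)
bot.move_pose(W(-.175,.2),q); print(bot.move_linear(W(-.175,.055),.12,until_force=5))
f0=np.array(bot.read_ft_force())
h=bot.move_linear(W(-.125,.055),.06,until_force=5); print("early",h)
for x in np.arange(-.115,-.044,.01):
    h=bot.move_linear(W(x,.055),.03,until_force=14)
    print(h,Jinv(j,bot.read_position()).round(4),(np.array(bot.read_ft_force())-f0).round(1))
    if h or np.hypot(*(np.array(bot.read_ft_force())-f0)[:2])>14: break
x=Jinv(j,bot.read_position())[0]
bot.move_linear(W(x-.05,.055),.08); bot.move_linear(W(x-.05,.2),.15)
# clear view for the check
bot.move_pose(list(J(j,[-.03,.02,.3])[0]),q)
pose=(np.array(bot.read_position()),bot.read_tool_rot()); im=bot.camera("wrist"); cv2.imwrite("pics/w4.png",cv2.cvtColor(im,cv2.COLOR_RGB2BGR))
print(bot.read_clock())
E
```

```text
False
early False
False [-0.1147 -0.0545] [0.2 0.7 1. ]
False [-0.1046 -0.0545] [-0.2  0.9  0.2]
False [-0.0941 -0.0545] [-0.2  0.8  1. ]
False [-0.0849 -0.0545] [-2.4 -0.   2.1]
False [-0.0772 -0.0546] [-8.8  1.5  4.8]
True [-0.078  -0.0546] [-0.4  1.3  0.1]
25.3
```

View pics/w4.png

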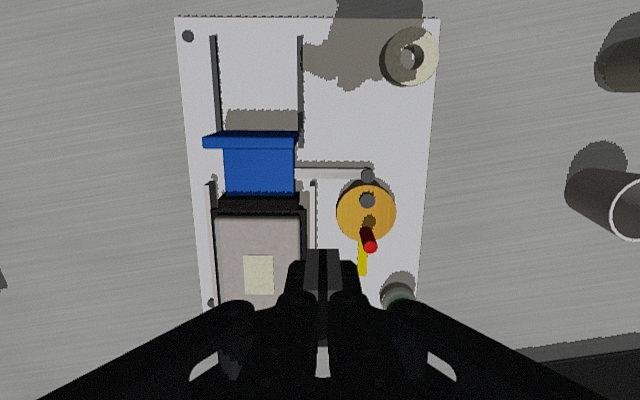

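The slide has gone forward and the tray's near end is against the pad. The hand hides the fence, so I move clear and check from the top camera.

```bash
python3 - <<'E'
from h import *
j=np.load("jig.npy")
bot.goto_joints([-1.263,0.326,-0.193,1.052,0,1.437])
im=bot.camera("top"); b=cv2.cvtColor(im,cv2.COLOR_RGB2BGR); C=cam("top")
# rectify the jig at tray-top height, 2 px/mm: before and after
for n,z in (("a",.065),):
    g=np.array([(x,y,z) for x in (.2,-.2) for y in (.15,-.15)])
    H=cv2.getPerspectiveTransform(proj(C,J(j,g)).astype(np.float32),np.float32([(0,0),(390,0),(0,520),(390,520)]))
    o=[cv2.warpPerspective(i,H,(390,520),flags=cv2.INTER_CUBIC) for i in (cv2.imread("pics/top0.png"),b)]
cv2.imwrite("pics/cmp.png",np.hstack(o)); print(bot.read_clock())
E
```

```text
27.6667
```

View pics/cmp.png

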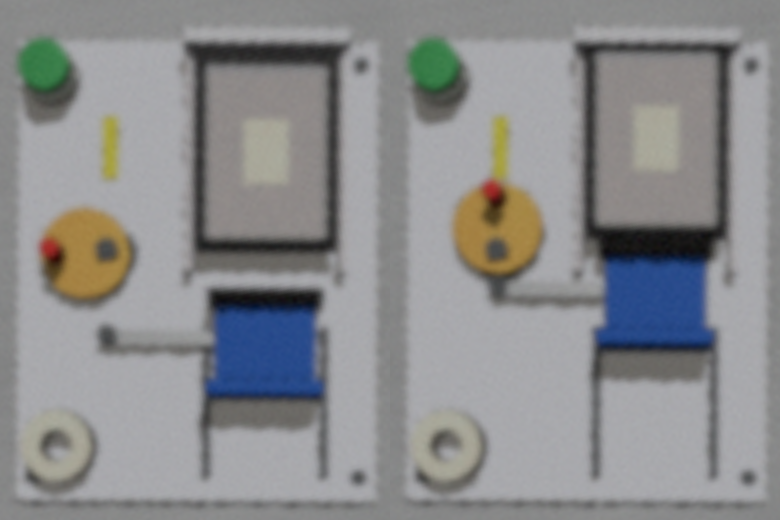

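The top view shows the slide moved about 39 mm and the tray about 10 mm, up to the fence, with the other things unmoved. A firmer second press will confirm the stop is hard.

```bash
python3 - <<'E'
from h import *
j=np.load("jig.npy"); y=-.0545; q=quat(j[2]+np.pi/2)
W=lambda x,z:list(J(j,[x,y,z])[0])
bot.move_pose(W(-.13,.2),q); bot.move_linear(W(-.13,.055),.15,until_force=5)
bot.move_linear(W(-.085,.055),.08,until_force=8)
h=bot.move_linear(W(-.055,.055),.02,until_force=24)
x=Jinv(j,bot.read_position())[0]; print(h,x,bot.read_ft_force())
bot.move_linear(W(x-.05,.055),.1); bot.move_linear(W(x-.05,.2),.2)
bot.goto_joints([-1.263,0.326,-0.193,1.052,0,1.437])
im=bot.camera("top"); b=cv2.cvtColor(im,cv2.COLOR_RGB2BGR); C=cam("top")
g=np.array([(a,c,.065) for a in (.2,-.2) for c in (.15,-.15)])
H=cv2.getPerspectiveTransform(proj(C,J(j,g)).astype(np.float32),np.float32([(0,0),(390,0),(0,520),(390,520)]))
n=cv2.warpPerspective(b,H,(390,520),flags=cv2.INTER_CUBIC); old=cv2.imread("pics/cmp.png")[:,390:]
for nm,s in (("tray",np.s_[95:180,220:300]),("slide",np.s_[240:360,200:330]),("cam",np.s_[170:300,50:140])):
    print(nm,cv2.phaseCorrelate(np.float64(old[s][...,1]),np.float64(n[s][...,1])))
cv2.imwrite("pics/cmp2.png",np.hstack([old,n])); print(bot.read_clock())
E
```

```text
True -0.07810934888927668 [-0.76815603  0.88272323 -0.68835329]
tray ((-0.008760827820765371, 0.1452429966358295), 0.34421033554628544)
slide ((0.4717183858936096, 0.030556793911479474), 0.6012529136123187)
cam ((-0.06515903105272258, 0.41106836640584277), 0.6750036891727401)
35.8833
```

View pics/cmp2.png

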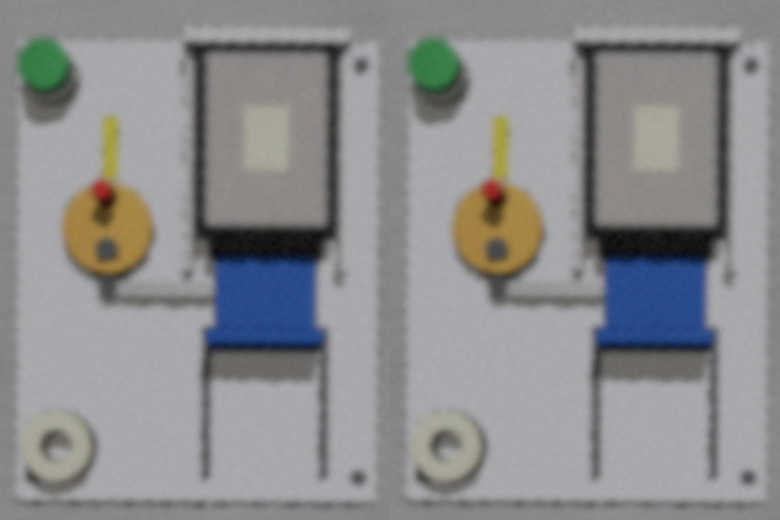

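A press to 24 N moved nothing, so it is a hard stop. The cam still points at the mark and the robot is clear.

```bash
python3 -c "
from cell import bot
print(bot.close_job())"
```

```text
the job is handed in; nothing more can be done
None
```

The job is handed in: I turned the cam to its low point first (about 0.01 rad by the wrist camera), then pushed the slide until the tray stopped hard against the fence, with nothing else on the jig disturbed and the arm clear at about 36 s.

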